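# Pull the expired modules from a modem bank and tip them into the returns bin

### The job

Take the expired red modules out of the modem bank: slide its recessed power switch to off with a fingertip, then lift out every module and lay them all on the level aluminium tip tray. When all are on it, raise the tray by its orange handle so that they slide off together into the blue returns bin, let the tray back down level, and only then slide the power switch on again. No module may be lifted out while the bank is on; leave the mug and the tape roll alone.

Things in the scene. Friction and masses are not known exactly. Their poses are not given: they have to be found in the camera images.
- unit: Modem bank, fixed: black box 260 x 220 x 60 mm (its x, y, z), origin at the centre of its underside on the bench. Its -x side, towards the robot, is a strip with the power switch; then comes the module bay; along +x, at x = 115 mm, stands a row of eight rigid stub antennas 9 mm thick, tips 130 mm above the bench.
- bay (a point): Centre of the floor of the bank's module bay, 50 mm above the bench and 10 mm below the rim; bay 160 x 204 mm (bank's x, y). Six grey pads on it at x = -40 and +40, y = -62, 0 and +62 mm from here, long side along x, each for one module.
- switch (a joint): Power slide switch, m: 0 = ON (towards the bank's -y), 0.016 = OFF (towards the bank's +y). About 1.5 N moves it; it stays where it is left. With it ON a green patch of the slot floor shows at the +y end, with it OFF a red patch at the -y end.
- switch_well (a point): Floor centre of the white switch's finger well, moving with it, 55 mm above the bench; axes as the bank's. The slide, 30 (x) by 36 mm (y), lies flush with the panel (60 mm above the bench) in a recessed slot 32 by 58 mm and slides along y. Well: 28 mm long (y), 30 mm across, 5 mm deep, between two 4 mm end ridges that a fingertip pushes against.
- station: Tip station, fixed: grey pedestal 200 x 150 x 96 mm carrying the tray, origin on the bench under the tray's centre. Its -y side is where the tray's open lip and the bin are, its +y side where the handle is.
- tray (a joint): Angle of the tip tray, rad: 0 = level, resting on its pedestal; grows to 1.0 (stop) as the handle end is raised and the lip end stays. It falls back to level, slowly damped, if let go. Modules start to slide between about 0.4 and 0.65.
- tray_floor (a point): Centre of the tray's inner floor, 101 mm above the bench when level; turns with the tray. Aluminium tray 220 (x) by 200 mm (y), walls 4 mm thick and 30 mm high on three sides, open at -y (the lip). Axes as the station's when level.
- tray_hinge (a point): Middle of the hinge line at the lip, 100 mm from tray_floor in -y; the hinge runs along x.
- tray_handle (a point): Middle of the orange round handle bar, 12 mm thick and 100 mm long (along x), 140 mm from tray_floor in +y and 18 mm above it, standing 40 mm clear of the tray's rear wall on two side arms at x = +-50 mm. Turns with the tray. A few newtons lift it.
- bin_in (a point): Centre of the inner floor of the blue returns bin, fixed: open box 250 x 250 x 75 mm, walls and floor 5 mm thick, beneath and beyond the tray's lip.
- mod1: One of up to six identical expired modules: red brick 64 x 26 x 34 mm (its x, y, z), 40 to 85 g, paper label and brass strip on top, dark ribs on the long sides. Origin: centre of its underside. At the start it stands upright on a pad of the bay, long side roughly along the bank's x, and lifts straight off. Four to six of the six are present (None when absent).
- mod2: Another such red module, as mod1.
- mod3: Another such red module, as mod1.
- mod4: Another such red module, as mod1.
- mod5: Another such red module, as mod1.
- mod6: Another such red module, as mod1.
- mug: Bystander: white mug, 80 mm wide and 90 mm tall. Leave alone.
- tape: Bystander: yellow tape roll, 100 mm across, 24 mm tall. Leave alone.
Mind the look-alikes: they are no part of the job. What is shaped like the mod2 but green or purple is not meant.

How it is judged:
On the way, in this order (a step that is already met when the one before it is completed fails the run):
1. The power switch has been slid to off (value of joint switch above 0.0125 m), for 0.2 s.
2. Switch off, all modules lie released on the level tray (value of joint switch above 0.0125 m and value of joint tray below 0.05 rad and x of mod1 in the frame of tray_floor between -0.106 and 0.106 m and y of mod1 in the frame of tray_floor between -0.1 and 0.1 m and z of mod1 in the frame of tray_floor between -0.01 and 0.075 m and x of mod2 in the frame of tray_floor between -0.106 and 0.106 m and y of mod2 in the frame of tray_floor between -0.1 and 0.1 m and z of mod2 in the frame of tray_floor between -0.01 and 0.075 m and x of mod3 in the frame of tray_floor between -0.106 and 0.106 m and y of mod3 in the frame of tray_floor between -0.1 and 0.1 m and z of mod3 in the frame of tray_floor between -0.01 and 0.075 m and x of mod4 in the frame of tray_floor between -0.106 and 0.106 m and y of mod4 in the frame of tray_floor between -0.1 and 0.1 m and z of mod4 in the frame of tray_floor between -0.01 and 0.075 m and x of mod5 in the frame of tray_floor between -0.106 and 0.106 m and y of mod5 in the frame of tray_floor between -0.1 and 0.1 m and z of mod5 in the frame of tray_floor between -0.01 and 0.075 m and x of mod6 in the frame of tray_floor between -0.106 and 0.106 m and y of mod6 in the frame of tray_floor between -0.1 and 0.1 m and z of mod6 in the frame of tray_floor between -0.01 and 0.075 m and contact force between the fingers and mod1 below 0.5 N and contact force between the fingers and mod2 below 0.5 N and contact force between the fingers and mod3 below 0.5 N and contact force between the fingers and mod4 below 0.5 N and contact force between the fingers and mod5 below 0.5 N and contact force between the fingers and mod6 below 0.5 N and linear speed of each of mod1, mod2, mod3, mod4, mod5, mod6 below 0.03 m/s), for 0.2 s.
3. The tray is being raised with all modules still on it (value of joint switch above 0.0125 m and x of mod1 in the frame of tray_floor between -0.106 and 0.106 m and y of mod1 in the frame of tray_floor between -0.1 and 0.1 m and z of mod1 in the frame of tray_floor between -0.01 and 0.075 m and x of mod2 in the frame of tray_floor between -0.106 and 0.106 m and y of mod2 in the frame of tray_floor between -0.1 and 0.1 m and z of mod2 in the frame of tray_floor between -0.01 and 0.075 m and x of mod3 in the frame of tray_floor between -0.106 and 0.106 m and y of mod3 in the frame of tray_floor between -0.1 and 0.1 m and z of mod3 in the frame of tray_floor between -0.01 and 0.075 m and x of mod4 in the frame of tray_floor between -0.106 and 0.106 m and y of mod4 in the frame of tray_floor between -0.1 and 0.1 m and z of mod4 in the frame of tray_floor between -0.01 and 0.075 m and x of mod5 in the frame of tray_floor between -0.106 and 0.106 m and y of mod5 in the frame of tray_floor between -0.1 and 0.1 m and z of mod5 in the frame of tray_floor between -0.01 and 0.075 m and x of mod6 in the frame of tray_floor between -0.106 and 0.106 m and y of mod6 in the frame of tray_floor between -0.1 and 0.1 m and z of mod6 in the frame of tray_floor between -0.01 and 0.075 m and value of joint tray above 0.15 rad).
4. All modules are in the bin and the tray is level again, the switch still off (value of joint switch above 0.0125 m and value of joint tray below 0.05 rad and x of mod1 in the frame of bin_in between -0.12 and 0.12 m and y of mod1 in the frame of bin_in between -0.12 and 0.12 m and z of mod1 in the frame of bin_in between -0.01 and 0.072 m and x of mod2 in the frame of bin_in between -0.12 and 0.12 m and y of mod2 in the frame of bin_in between -0.12 and 0.12 m and z of mod2 in the frame of bin_in between -0.01 and 0.072 m and x of mod3 in the frame of bin_in between -0.12 and 0.12 m and y of mod3 in the frame of bin_in between -0.12 and 0.12 m and z of mod3 in the frame of bin_in between -0.01 and 0.072 m and x of mod4 in the frame of bin_in between -0.12 and 0.12 m and y of mod4 in the frame of bin_in between -0.12 and 0.12 m and z of mod4 in the frame of bin_in between -0.01 and 0.072 m and x of mod5 in the frame of bin_in between -0.12 and 0.12 m and y of mod5 in the frame of bin_in between -0.12 and 0.12 m and z of mod5 in the frame of bin_in between -0.01 and 0.072 m and x of mod6 in the frame of bin_in between -0.12 and 0.12 m and y of mod6 in the frame of bin_in between -0.12 and 0.12 m and z of mod6 in the frame of bin_in between -0.01 and 0.072 m), for 0.2 s.
5. The power switch has been slid on again (value of joint switch below 0.0035 m), for 0.2 s.
At the end, for the whole second after the job is handed in: All modules at rest inside the blue bin (within its walls and not above its rim), the tray level (within 0.05 rad), the power switch on (within 3.5 mm of its on end) (value of joint switch below 0.0035 m and value of joint tray below 0.05 rad and x of mod1 in the frame of bin_in between -0.12 and 0.12 m and y of mod1 in the frame of bin_in between -0.12 and 0.12 m and z of mod1 in the frame of bin_in between -0.01 and 0.072 m and x of mod2 in the frame of bin_in between -0.12 and 0.12 m and y of mod2 in the frame of bin_in between -0.12 and 0.12 m and z of mod2 in the frame of bin_in between -0.01 and 0.072 m and x of mod3 in the frame of bin_in between -0.12 and 0.12 m and y of mod3 in the frame of bin_in between -0.12 and 0.12 m and z of mod3 in the frame of bin_in between -0.01 and 0.072 m and x of mod4 in the frame of bin_in between -0.12 and 0.12 m and y of mod4 in the frame of bin_in between -0.12 and 0.12 m and z of mod4 in the frame of bin_in between -0.01 and 0.072 m and x of mod5 in the frame of bin_in between -0.12 and 0.12 m and y of mod5 in the frame of bin_in between -0.12 and 0.12 m and z of mod5 in the frame of bin_in between -0.01 and 0.072 m and x of mod6 in the frame of bin_in between -0.12 and 0.12 m and y of mod6 in the frame of bin_in between -0.12 and 0.12 m and z of mod6 in the frame of bin_in between -0.01 and 0.072 m and linear speed of each of mod1, mod2, mod3, mod4, mod5, mod6 below 0.03 m/s); the robot touches nothing.
It fails at once if a module is lifted out of the bank while it is switched on (value of joint switch below 0.0035 m and z of any of mod1, mod2, mod3, mod4, mod5, mod6 in the frame of unit above 0.1 m).
It fails at once if the mug is pushed away (more than 40 mm) (distance of mug from where it was at the start of the episode above 0.04 m).
It fails at once if the tape is pushed away (more than 40 mm) (distance of tape from where it was at the start of the episode above 0.04 m).
Of mod1, mod2, mod3, mod4, mod5, mod6 only 4 to 6 are there at a start; the rules pass over those that are not, and their reading is None.
At some moment in a run one of mod1, mod2, mod3, mod4, mod5, mod6 may be knocked a few centimetres aside while the robot is not near it.
Once in a run the grip may slacken for a moment while it holds something.
It also fails if it takes over 210 s, if anything falls off the work surface, if the arm or the gripper's body presses on something with over 40 N, if the wrist force passes 120 N, or if a joint passes its speed limit or range.

### The arm

A 7-joint arm with a two-finger parallel gripper is mounted at the origin on the work surface. World frame = base frame: x ahead of the robot, y to its left, z up, the work surface at z = 0. Lengths are in m, angles in rad, forces in N, time in s.
With the tool pointing down it reaches from about 0.4 to 0.85 m from the base axis. Payload 10.4 kg.
Tool frame: the origin (TCP) lies midway between the tips of the shut fingers; the grasp point (between the pads) lies 19 mm behind it; z points along the fingers, y is the line along which they close (so a half turn about z gives the same grasp; the last joint's range is limited). The gripper opens to 87 mm and grips with 3 to 60 N. Pads are 19 mm wide; open, the fingers measure 117 mm over their backs; the gripper's body (75 mm by 190 mm) begins 51 mm behind the grasp point.
Start: joints at [-1.289, 0.332, -0.065, 1.46, 0.022, 1.35, -0.088], TCP at [0.188, 0.596, 0.223] pointing down, gripper open.
Joint ranges: [-2.6, 2.6], [-0.5, 2.12], [-1.47, 1.34], [0.16, 2.42], [-1.27, 4.41], [0.06, 2.06], [-2.6, 2.6]. Speed limits (rad/s): [2.22, 2.22, 2.79, 2.79, 3.14, 3.14, 3.14].

### API

Orientations are given as a unit quaternion [x, y, z, w].
In Python, from bench import r gives the robot as it stands.
- The arm moves only by the tool arm_command, never from a script. Its arguments are lists of equal length, an entry for each row: "xyz": the shift along the world's x, y, z in m, a list of three; "rot": the turn, a rotation vector about the world's x, y, z in rad, a list of three. In form: {"xyz": [[tx, ty, tz], ...], "rot": [[ax, ay, az], ...]}. A call has 1 to 20 rows; each row is the pose to reach, as a shift and turn from the pose commanded when the call began; what a row does not reach only later rows make up. A row lasts 1/12 s, in which the tool goes at most 41.7 mm and 7.16 degrees, less where a joint would pass 70% of its speed; a pose out of reach is approached as far as the arm can. A call with a gripper value outside its range is refused whole. "grip" is the opening, from 0 (shut) to 1 (fully open), set as the call begins (left out, the last holds). The fingers move at their own pace and stop on an object; "squeeze" is the grip in N (left out, the last holds). Time passes only in rows, so rows that repeat a pose let the fingers close. It gives the time, the measured TCP pose, the force, the opening and the grip force at its end, in the units of the state.
- r.read_state(): the state, without advancing time (a new reading comes with each control period).
- r.camera(name): name is "scene" or "top" or "wrist"; returns the picture (480x640x3 uint8, red, green, blue); there is no depth.
- r.camera_model(name): a dict with "fx", "fy", "cx", "cy" (pixels), "T" (4x4, takes a point from camera to world coordinates). Camera axes: x right, y up, looking along -z (the intrinsics and any distortion apply to the point x, -y, -z); pixel columns grow to the right and rows downward; lengths in m; the calibration is good to about 2 mm. A picture is of the moment at which its call begins: read the wrist's pose just before it. camera_model takes no time and is no camera call; for the wrist camera it gives the pose at the moment of the call.
- r.close_job(): hands the job in; it is judged then, once.
Trained networks look in the newest picture that a camera, given by its name, has taken for a name from the list of things; names that differ only in an ending like _2 or _b are one class to them, and where a whole thing is asked for, a point or a joint stands for the part that bears it (a point fixed in the world has none). Each returns a list of dicts, best first, with "conf" (0 to 1); they miss things now and then, are a little off and sometimes report something else, mostly with a low value. They report only what shows in the picture. A call takes as long as a camera call. They do not tell look-alikes from the thing itself.
- r.look_for(label, camera): "at" ([x, y, z] in m, in the coordinates of the camera as it stood for that picture, good to about 4 mm: the middle of the surface that is visible of it).
- r.spot_point(label, camera): "at" ([x, y, z] in m, in the coordinates of the camera as it stood for that picture, good to about 4 mm: a listed point, or the origin of a listed thing).
The state is a dict: "time": time; "joint_positions": joint angles; "joint_vel": joint speeds; "joint_torque": joint torques, N m; "ee_pos": TCP position; "eef_rot": TCP orientation; "ft_force": force on the tool from outside, world axes, zero at the start; "torque": the same for the moment, N m; "width": finger opening in m; "grip_force": force on a finger pad.
Only numpy, scipy, OpenCV 4.12 (cv2) and the standard library are available. Lean on these libraries where they do the work, as an engineer would, in place of code of your own. Each camera call takes 0.05 s, during which the arm holds its last target. There are 200 camera calls.

## Working session

There is one attempt and no reset: what is moved stays moved. The work goes in short steps, Python scripts to look and compute and a tool call to move; the robot and the scene stay as the last step left them, time stands still between calls to the robot, and variables do not carry over. Pictures are saved under pics/ and viewed, at most 14 in all, crops included, and the job is handed in when it is done.

Besides the shell and the picture viewer there is one more tool, called after "Emit:" as name(argument=value, ...) on one line, values as JSON. arm_command: Moves the arm, as the interface text tells. Its arguments: {"type":"object","properties":{"xyz":{"type":"array"},"rot":{"type":"array"},"grip":{"type":"number"},"squeeze":{"type":"number"}},"required":["xyz","rot"]}

```bash
mkdir -p pics; ls
cat > h.py <<'E'
import numpy as np, cv2
from bench import r
def snap(cam,name=None):
    M=r.camera_model(cam); im=r.camera(cam)
    if name: cv2.imwrite(f'pics/{name}.png',im[:,:,::-1])
    return M,im
def w(M,p): return (np.array(M['T'])@np.append(p,1))[:3]
def find(label,cam,M,f='spot_point',k=8):
    for d in getattr(r,f)(label,cam)[:k]: print(f[:4],cam,label,round(d['conf'],2),w(M,d['at']).round(4))
def ray(M,u,v):
    T=np.array(M['T']); d=T[:3,:3]@np.array([(u-M['cx'])/M['fx'],-(v-M['cy'])/M['fy'],-1.]); return T[:3,3],d
def onz(M,u,v,z):
    o,d=ray(M,u,v); return o+d*(z-o[2])/d[2]
def pix(M,p):
    T=np.array(M['T']); c=T[:3,:3].T@(np.array(p)-T[:3,3]); return np.array([M['cx']+M['fx']*c[0]/-c[2], M['cy']-M['fy']*c[1]/-c[2]])
E
python3 - <<'E'
from h import *
for c in('scene','top'):
    M,im=snap(c,c+'0'); print({k:(v if k!='T' else np.round(v,3).tolist()) for k,v in M.items()})
    for l in('unit','switch_well','bay','station','tray_floor','tray_hinge','tray_handle','bin_in','mod1','mug','tape'): find(l,c,M)
print(r.read_state())
E
```

```text
pics
{'fx': 532.0920716186171, 'fy': 532.0920716186171, 'cx': 322.2512234918248, 'cy': 232.01251957703693, 'T': [[0.271, -0.82, 0.504, 1.216], [0.963, 0.232, -0.139, -0.16], [-0.003, 0.523, 0.852, 1.255], [0.0, 0.0, 0.0, 1.0]]}
spot scene unit 0.57 [ 0.5135  0.2869 -0.0019]
spot scene bay 0.72 [0.5178 0.2948 0.0435]
spot scene bay 0.7 [0.4938 0.2224 0.0502]
spot scene station 0.98 [ 0.5011 -0.109  -0.0034]
spot scene tray_floor 0.68 [ 0.5022 -0.1094  0.0999]
spot scene tray_hinge 0.88 [ 0.5004 -0.204   0.0957]
spot scene tray_handle 0.56 [0.5085 0.0339 0.1172]
spot scene tray_handle 0.18 [ 0.7498  0.1297 -0.0049]
spot scene bin_in 0.63 [ 0.5089 -0.3269  0.0025]
spot scene mod1 0.89 [0.5406 0.3633 0.0444]
spot scene mod1 0.79 [0.4821 0.2821 0.0457]
spot scene mod1 0.77 [ 0.2933  0.4101 -0.0034]
spot scene mod1 0.72 [0.4718 0.3437 0.0474]
spot scene mod1 0.72 [2.759e-01 2.534e-01 2.000e-04]
spot scene mod1 0.7 [0.4898 0.2198 0.0518]
spot scene mod1 0.64 [0.5603 0.3007 0.0456]
spot scene tape 0.59 [ 0.7502  0.1295 -0.0022]
{'fx': 600.8765069024237, 'fy': 600.8765069024237, 'cx': 320.082
[... 1337 characters left out ...]
_positions': array([-1.28862048,  0.33222526, -0.06470595,  1.46010459,  0.02158047,
        1.34987926, -0.08849808]), 'joint_vel': array([ 0.00144557,  0.00097404, -0.00191089, -0.00089989,  0.00036127,
        0.00143144,  0.00084469]), 'joint_torque': array([-1.22971698e-03, -6.23030949e+01,  2.35498336e-02, -3.90138745e+01,
       -6.12287270e-02,  3.12042923e-02, -5.55872447e-06]), 'ee_pos': array([0.18752939, 0.59622919, 0.22255756]), 'eef_rot': array([ 1.51795550e-01,  9.88411913e-01,  4.04305840e-05, -1.45632042e-05]), 'ft_force': array([-1.02605891,  0.03506403, -0.27407971]), 'torque': array([-0.03129211,  0.04415173, -0.00116144]), 'grip_force': 0.0, 'width': 0.08717412220803816}
```

View pics/top0.png

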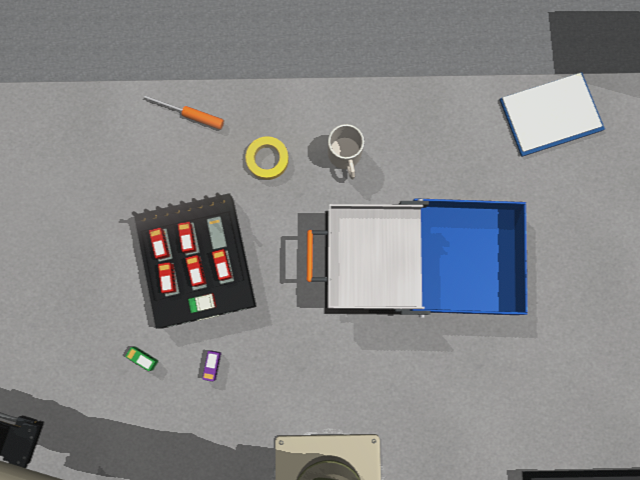

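View pics/scene0.png

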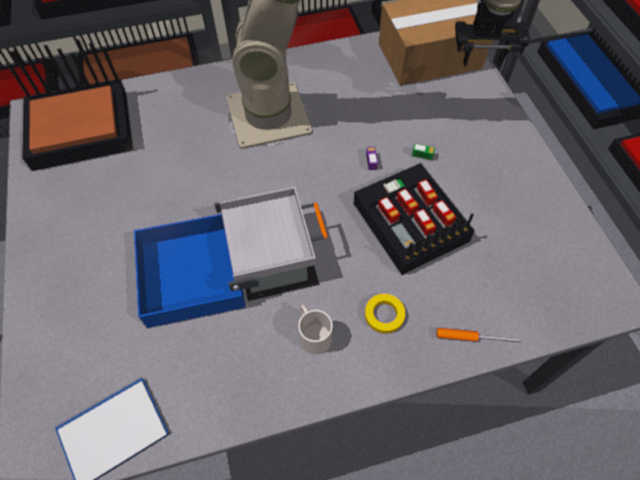

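The top picture shows five red modules, at (159,244), (187,237), (166,277), (195,271) and (222,266). The pad at (217,233) is empty. The switch at (202,303) shows green, so it is ON. The tray is at (375,258), with its handle at (310,256) and the bin at (475,258). The green and purple bricks at (141,358) and (210,365) are look-alikes. The scene picture agrees. Next I'll move the wrist camera over the bank.

Emit:
arm_command(xyz=[[0.025, -0.028, 0.014], [0.05, -0.056, 0.028], [0.075, -0.085, 0.042], [0.1, -0.113, 0.056], [0.125, -0.141, 0.07], [0.15, -0.17, 0.084], [0.175, -0.198, 0.098], [0.2, -0.226, 0.112], [0.225, -0.254, 0.125], [0.25, -0.282, 0.135], [0.27, -0.306, 0.14], [0.27, -0.306, 0.14], [0.27, -0.306, 0.14]], rot=[[0, 0, 0.05], [0, 0, 0.1], [0, 0, 0.15], [0, 0, 0.2], [0, 0, 0.25], [0, 0, 0.3], [0, 0, 0.35], [0, 0, 0.4], [0, 0, 0.45], [0, 0, 0.47], [0, 0, 0.47], [0, 0, 0.47], [0, 0, 0.47]])

```text
time: 2.28
ee_pos: [0.4587, 0.2886, 0.363]
eef_rot: [-0.081, 0.997, 0.0, 0.0]
ft_force: [-0.9, 1.0, -0.6]
width: 0.087
grip_force: 0.0
```

Run:
```python
from h import *
M,im=snap('wrist','w1'); print(np.round(M['T'],3).tolist(),M['fx'])
for l in('mod1','switch_well','bay','unit'): find(l,'wrist',M)
s=r.read_state(); print(s['time'],s['ee_pos'],s['eef_rot'],s['joint_positions'])
```

```text
[[-0.162, -0.948, -0.273, 0.383], [0.987, -0.155, -0.046, 0.276], [0.001, -0.277, 0.961, 0.524], [0.0, 0.0, 0.0, 1.0]] 388.9580212269962
spot wrist mod1 0.97 [0.4913 0.2282 0.0468]
spot wrist mod1 0.91 [0.556  0.3087 0.055 ]
spot wrist mod1 0.85 [0.2895 0.4156 0.0012]
spot wrist mod1 0.81 [0.5413 0.3646 0.0486]
spot wrist mod1 0.78 [0.4692 0.3457 0.0495]
spot wrist mod1 0.69 [0.4795 0.2883 0.0542]
spot wrist mod1 0.66 [0.2725 0.2548 0.0007]
spot wrist switch_well 0.76 [0.4098 0.2691 0.0564]
spot wrist bay 0.78 [0.5153 0.2954 0.0473]
spot wrist unit 0.9 [0.5073 0.2957 0.0016]
2.5333 [0.4565794  0.29145027 0.36224036] [-8.37056048e-02  9.96490472e-01  1.74948447e-05 -3.32084487e-04] [-0.81150094  0.10635177  0.17657237  1.4468621  -0.01902909  1.59056389
  1.10213201]
```

View pics/w1.png

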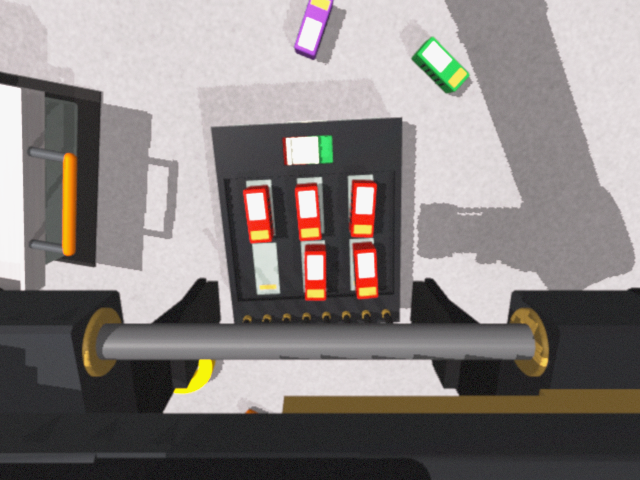

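The wrist picture shows five red modules, near (258,212), (307,212), (364,208), (315,272) and (365,270). The switch at (308,150) has green on its +y side (right), so it is ON. I'll fit box silhouettes in both views to get each module's pose and height.

```bash
cat >> h.py <<'E'
from scipy.optimize import minimize
def redmask(im):
    h=cv2.cvtColor(im,cv2.COLOR_RGB2HSV); m=((h[...,0]<8)|(h[...,0]>172))&(h[...,1]>140)&(h[...,2]>70)
    return m.astype(np.uint8)
def hull(im,M,p,rad=0.035):
    """filled hull of the red blob nearest the projected module centre p"""
    m=cv2.morphologyEx(redmask(im),cv2.MORPH_CLOSE,np.ones((3,3)))
    n,l,st,c=cv2.connectedComponentsWithStats(m)
    u=pix(M,p); sc=np.linalg.norm(pix(M,np.array(p)+[rad,0,0])-u)
    ids=[i for i in range(1,n) if st[i,4]>8 and np.linalg.norm(c[i]-u)<sc]
    if not ids: return None
    pts=np.argwhere(np.isin(l,ids))[:,::-1].astype(np.int32)
    return cv2.convexHull(pts).reshape(-1,2).astype(np.float32)
def box(M,q,dz=0.034,d=(0.064,0.026)):
    x,y,z,a=q; c,s=np.cos(a),np.sin(a); P=[]
    for i in(-.5,.5):
        for j in(-.5,.5):
            for k in(0,dz): P.append(pix(M,[x+c*i*d[0]-s*j*d[1],y+s*i*d[0]+c*j*d[1],z+k]))
    return cv2.convexHull(np.array(P,np.float32)).reshape(-1,2)
def fit(views,q0,fixz=None):
    H=[(M,hull(im,M,[q0[0],q0[1],q0[2]+.02])) for M,im in views]; H=[(M,h) for M,h in H if h is not None]
    def cost(q):
        q=np.array([q[0],q[1],fixz if fixz is not None else q[2],q[3]]); t=0
        for M,h in H:
            b=box(M,q); I=cv2.intersectConvexConvex(b,h)[0]
            t+=1-I/(cv2.contourArea(b)+cv2.contourArea(h)-I)
        return t/len(H)
    sim=np.array([q0]*5,float); 
    for i,e in enumerate((.008,.008,.008,.15)): sim[i+1,i]+=e
    R=minimize(cost,q0,method='Nelder-Mead',options=dict(initial_simplex=sim,maxiter=600,xatol=1e-5,fatol=1e-5))
    return R.x,R.fun
E
python3 - <<'E'
from h import *
V=[]
for c in('wrist','top','scene'): V.append(snap(c))
for p in [(.4913,.2255),(.558,.3045),(.543,.3637),(.469,.345),(.480,.286)]:
    for nm,vs in(('all',V),('wt',V[:2]),('w',V[:1])):
        q,f=fit(vs,[*p,.05,.17]); q2,f2=fit(vs,[*p,.05,.17],.05); print(nm,q.round(4),round(f,3),'z.05:',q2[[0,1,3]].round(4),round(f2,3))
M,im=V[0]
for u,v in((212,127),(402,118)): print('front corner',onz(M,u,v,.06).round(4))
# switch: white slide, patches
h=cv2.cvtColor(im,cv2.COLOR_RGB2HSV)
reg=np.zeros(im.shape[:2],bool); reg[130:172,270:345]=1
wm=reg&(h[...,1]<60)&(h[...,2]>150); gm=reg&(h[...,0]>45)&(h[...,0]<80)&(h[...,1]>100)
for m,z in((wm,.06),(gm,.052)):
    p=np.argwhere(m)[:,::-1]; print(p.min(0),p.max(0),p.mean(0),onz(M,*p.mean(0),z).round(4))
cv2.imwrite('pics/sw.png',cv2.resize(im[110:190,250:360,::-1],None,fx=5,fy=5,interpolation=cv2.INTER_CUBIC))
M,im=V[1]
for u,v in((132,212),(232,195),(255,305),(158,327)): print('top corner',onz(M,u,v,.06).round(4))
E
```

```text
all [0.4928 0.2262 0.0484 0.2479] 0.112 z.05: [0.4925 0.2262 0.2328] 0.114
wt [0.4938 0.2265 0.0484 0.248 ] 0.078 z.05: [0.4936 0.2265 0.2343] 0.082
w [0.4966 0.2243 0.035  0.2473] 0.012 z.05: [0.4937 0.2263 0.2256] 0.065
all [0.5609 0.3066 0.036  0.1706] 0.426 z.05: [0.5565 0.3055 0.1498] 0.436
wt [0.5609 0.3066 0.036  0.1706] 0.426 z.05: [0.5565 0.3055 0.1498] 0.436
w [0.5611 0.3062 0.0359 0.1558] 0.041 z.05: [0.5565 0.3055 0.1452] 0.06
all [0.5445 0.3679 0.0445 0.2508] 0.48 z.05: [0.5421 0.3665 0.2514] 0.483
wt [0.5471 0.3691 0.0385 0.2517] 0.441 z.05: [0.5439 0.367  0.2494] 0.457
w [0.5471 0.3691 0.0386 0.2514] 0.022 z.05: [0.5439 0.367  0.2487] 0.051
all [0.4685 0.3495 0.0382 0.1189] 0.271 z.05: [0.467  0.3478 0.1227] 0.282
wt [0.4685 0.3495 0.0382 0.1189] 0.271 z.05: [0.467  0.3478 0.1227] 0.282
w [0.4682 0.3493 0.04   0.1207] 0.029 z.05: [0.467  0.3478 0.1223] 0.042
all [0.4827 0.2845 0.0413 0.2474] 0.359 z.05: [0.4815 0.2844 0.2479] 0.366
wt [0.4827 0.2845 0.0413 0.2474] 0.359 z.05: [0.4815 0.2844 0.2479] 0.366
w [0.4834 0.2845 0.0366 0.251 ] 0.034 z.05: [0.4815 0.2845 0.2452] 0.044
front corner [0.4007 0.1627 0.06  ]
front corner [0.3544 0.3751 0.06  ]
[284 138] [316 166] [300.0324826  151.88399072] [0.4112 0.2665 0.06  ]
[316 137] [330 165] [323.25558313 150.77915633] [0.4059 0.2933 0.052 ]
top corner [0.616  0.4291 0.06  ]
top corner [0.6513 0.2046 0.06  ]
top corner [0.4033 0.1533 0.06  ]
top corner [0.359  0.3657 0.06  ]
```

View pics/sw.png

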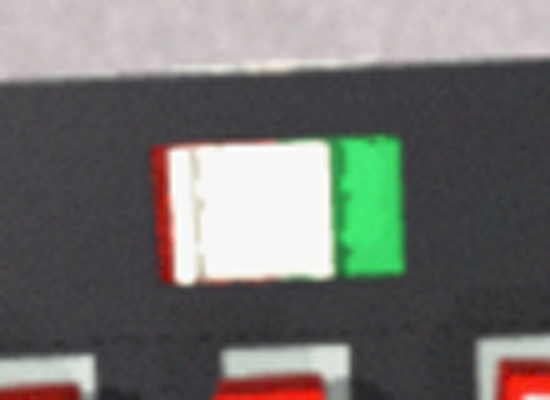

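Next I rotate the tool and hover one fingertip over the switch well, with the gripper half open.

Emit:
arm_command(xyz=[[-0.006, -0.002, -0.01], [-0.012, -0.005, -0.03], [-0.018, -0.007, -0.05], [-0.025, -0.01, -0.07], [-0.03, -0.012, -0.09], [-0.036, -0.015, -0.11], [-0.042, -0.017, -0.13], [-0.048, -0.02, -0.15], [-0.054, -0.022, -0.17], [-0.06, -0.024, -0.19], [-0.066, -0.026, -0.21], [-0.072, -0.028, -0.23], [-0.075, -0.03, -0.25], [-0.075, -0.03, -0.27], [-0.075, -0.03, -0.28], [-0.075, -0.03, -0.28], [-0.075, -0.03, -0.28]], rot=[[0, 0, -0.12], [0, 0, -0.24], [0, 0, -0.36], [0, 0, -0.48], [0, 0, -0.6], [0, 0, -0.72], [0, 0, -0.84], [0, 0, -0.96], [0, 0, -1.08], [0, 0, -1.2], [0, 0, -1.32], [0, 0, -1.44], [0, 0, -1.538], [0, 0, -1.538], [0, 0, -1.538], [0, 0, -1.538], [0, 0, -1.538]], grip=0.5)

```text
time: 4.1
ee_pos: [0.3826, 0.2604, 0.0829]
eef_rot: [0.633, 0.774, -0.0, 0.0]
ft_force: [0.1, -0.2, 1.0]
width: 0.0434
grip_force: 0.0
```

Run:
```python
from h import *
M,im=snap('wrist','w2')
s=r.read_state(); print(s['time'],s['ee_pos'],s['eef_rot'],s['joint_positions'],s['ft_force'],s['width'])
find('switch_well','wrist',M)
```

```text
4.15 [0.3830523  0.26070533 0.0834827 ] [6.33484954e-01 7.73754818e-01 5.25982643e-04 1.31732783e-04] [-0.86455526  0.10859053  0.17733636  2.04572903 -0.02283709  0.98799955
 -0.47699409] [ 0.22644875 -0.97603992  0.71891227] 0.04345951675759294
spot wrist switch_well 0.94 [0.4094 0.2682 0.0572]
```

View pics/w2.png

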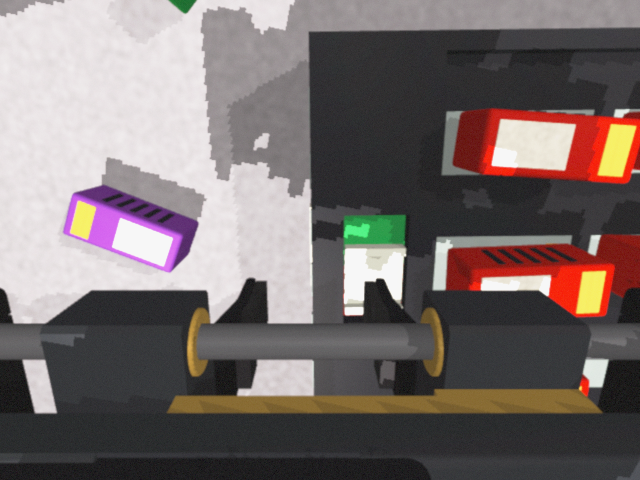

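The wrist picture shows the right-hand fingertip over the white slide (columns 344–405), with green above it at (375,228). The bank's edges line up with the image axes, so I descend gently.

Emit:
arm_command(xyz=[[0, 0, -0.012], [0, 0, -0.019], [0, 0, -0.0225], [0, 0, -0.0245], [0, 0, -0.0255], [0, 0, -0.026], [0, 0, -0.026]], rot=[[0, 0, 0], [0, 0, 0], [0, 0, 0], [0, 0, 0], [0, 0, 0], [0, 0, 0], [0, 0, 0]])

```text
time: 4.78
ee_pos: [0.3827, 0.2603, 0.0568]
eef_rot: [0.634, 0.774, 0.0, 0.0]
ft_force: [-0.8, 0.5, 0.4]
width: 0.0435
grip_force: 0.0
```

Emit:
arm_command(xyz=[[-0.001, 0.004, 0], [-0.0015, 0.008, 0], [-0.002, 0.012, 0], [-0.003, 0.016, 0], [-0.004, 0.02, 0], [-0.004, 0.02, 0]], rot=[[0, 0, 0], [0, 0, 0], [0, 0, 0], [0, 0, 0], [0, 0, 0], [0, 0, 0]])

```text
time: 5.28
ee_pos: [0.3792, 0.2779, 0.0563]
eef_rot: [0.634, 0.773, -0.002, 0.001]
ft_force: [3.1, -12.9, 4.8]
width: 0.0436
grip_force: 6.3
```

Run:
```python
from h import *
M,im=snap('wrist','w3'); find('switch_well','wrist',M); find('bay','wrist',M)
cv2.imwrite('pics/w3c.png',im[180:400,280:480,::-1].repeat(3,0).repeat(3,1)[:600])
```

```text
spot wrist bay 0.77 [0.5178 0.2971 0.047 ]
```

View pics/w3c.png

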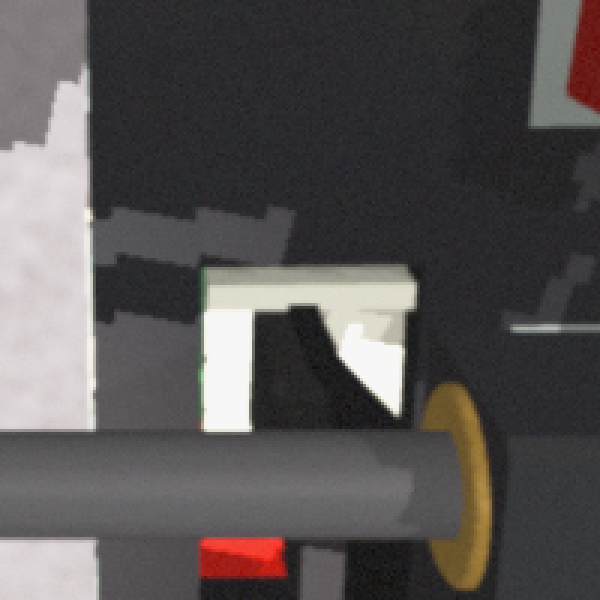

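The switch is OFF: red shows at crop (245,555) and the slide is at its stop. I back off, lift, and go over the first module A at (0.493, 0.226).

Emit:
arm_command(xyz=[[0.0006, -0.004, 0], [0.0006, -0.004, 0.03], [0.0006, -0.004, 0.06], [0.01, -0.008, 0.08], [0.02, -0.012, 0.09], [0.03, -0.016, 0.09], [0.04, -0.02, 0.09], [0.05, -0.025, 0.09], [0.06, -0.03, 0.09], [0.07, -0.035, 0.09], [0.08, -0.04, 0.09], [0.09, -0.045, 0.09], [0.1, -0.05, 0.09], [0.1145, -0.054, 0.09], [0.1145, -0.054, 0.085], [0.1145, -0.054, 0.08], [0.1145, -0.054, 0.07], [0.1145, -0.054, 0.06], [0.1145, -0.054, 0.06]], rot=[[0, 0, 0], [0, 0, 0], [0, 0, 0.12], [0, 0, 0.24], [0, 0, 0.36], [0, 0, 0.48], [0, 0, 0.6], [0, 0, 0.72], [0, 0, 0.84], [0, 0, 0.96], [0, 0, 1.08], [0, 0, 1.2], [0, 0, 1.32], [0, 0, 1.44], [0, 0, 1.55], [0, 0, 1.607], [0, 0, 1.607], [0, 0, 1.607], [0, 0, 1.607]])

```text
time: 7.02
ee_pos: [0.4917, 0.2261, 0.1141]
eef_rot: [-0.116, 0.993, -0.001, -0.001]
ft_force: [-0.3, 0.2, -0.9]
width: 0.0441
grip_force: 0.0
```

Run:
```python
from h import *
V=[snap('wrist','w4'),snap('scene')]; M,im=V[0]
find('switch','wrist',M,'look_for'); find('mod1','wrist',M)
s=r.read_state(); print(s['time'],s['ee_pos'],s['eef_rot'])
```

```text
look wrist switch 0.83 [0.4085 0.2793 0.0541]
spot wrist mod1 0.92 [0.4773 0.2854 0.0541]
spot wrist mod1 0.72 [0.466  0.3478 0.0478]
spot wrist mod1 0.64 [0.4916 0.2267 0.0508]
7.2167 [0.49314488 0.22649141 0.11686132] [-1.16540306e-01  9.93185936e-01  1.53454962e-04  1.73553722e-04]
```

View pics/w4.png

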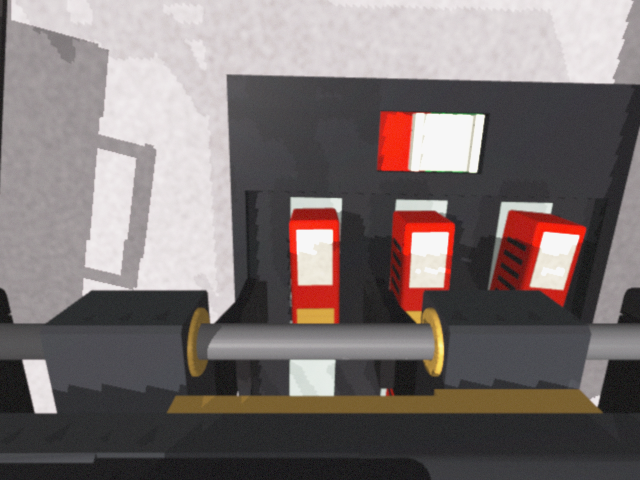

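The switch clearly shows red (395,140), and module A (315,265) sits aligned between the fingers. I descend and grip.

Emit:
arm_command(xyz=[[0, 0, -0.02], [0, 0, -0.04], [0, 0, -0.054], [0, 0, -0.0605], [0, 0, -0.0605], [0, 0, -0.0605]], rot=[[0, 0, 0], [0, 0, 0], [0, 0, 0], [0, 0, 0], [0, 0, 0], [0, 0, 0]])

```text
time: 7.72
ee_pos: [0.4934, 0.2264, 0.0567]
eef_rot: [-0.117, 0.993, 0.0, 0.0]
ft_force: [0.1, -0.8, 0.2]
width: 0.0439
grip_force: 0.0
```

Emit:
arm_command(xyz=[[0, 0, 0], [0, 0, 0], [0, 0, 0], [0, 0, 0], [0, 0, 0], [0, 0, 0]], rot=[[0, 0, 0], [0, 0, 0], [0, 0, 0], [0, 0, 0], [0, 0, 0], [0, 0, 0]], grip=0, squeeze=25)

```text
time: 8.22
ee_pos: [0.4934, 0.2264, 0.0567]
eef_rot: [-0.117, 0.993, 0.0, 0.0]
ft_force: [-1.8, -0.4, 5.9]
width: 0.026
grip_force: 25.0
```

Emit:
arm_command(xyz=[[0, 0, 0.03], [0, 0, 0.07], [0, -0.01, 0.1], [-0.004, -0.03, 0.13], [-0.008, -0.058, 0.144], [-0.012, -0.086, 0.144], [-0.016, -0.114, 0.144], [-0.02, -0.142, 0.144], [-0.024, -0.17, 0.144], [-0.028, -0.198, 0.144], [-0.032, -0.226, 0.144], [-0.036, -0.254, 0.144], [-0.04, -0.282, 0.144], [-0.044, -0.31, 0.144], [-0.048, -0.338, 0.144], [-0.052, -0.36, 0.144], [-0.054, -0.377, 0.144], [-0.054, -0.377, 0.144], [-0.054, -0.377, 0.144]], rot=[[0, 0, 0], [0, 0, 0], [0, 0, -0.1], [0, 0, -0.22], [0, 0, -0.34], [0, 0, -0.46], [0, 0, -0.58], [0, 0, -0.7], [0, 0, -0.82], [0, 0, -0.94], [0, 0, -1.06], [0, 0, -1.18], [0, 0, -1.3], [0, 0, -1.42], [0, 0, -1.54], [0, 0, -1.66], [0, 0, -1.75], [0, 0, -1.806], [0, 0, -1.806]])

```text
time: 9.8
ee_pos: [0.4386, -0.1518, 0.2]
eef_rot: [0.709, 0.705, 0.0, -0.0]
ft_force: [0.4, -1.0, 0.1]
width: 0.0257
grip_force: 25.0
```

Run:
```python
from h import *
M,im=snap('wrist','w5'); find('tray_floor','wrist',M);find('tray_hinge','wrist',M);find('tray_handle','wrist',M);find('mod1','wrist',M)
s=r.read_state(); print(s['time'],s['ee_pos'],s['eef_rot'],s['width'],s['grip_force'],s['joint_positions'])
```

```text
spot wrist tray_floor 0.95 [ 0.5    -0.1042  0.0984]
spot wrist tray_hinge 0.9 [ 0.5005 -0.2053  0.1051]
spot wrist mod1 0.7 [ 0.4364 -0.1481  0.1895]
10.05 [ 0.43914195 -0.150128    0.19998434] [ 7.06501047e-01  7.07711993e-01 -1.02534862e-05 -6.79063987e-05] 0.025665203573232206 24.999815644696355 [-0.31681717 -0.03842939  0.54221599  1.92377028  0.02082927  1.25093483
  0.22023214]
```

View pics/w5.png

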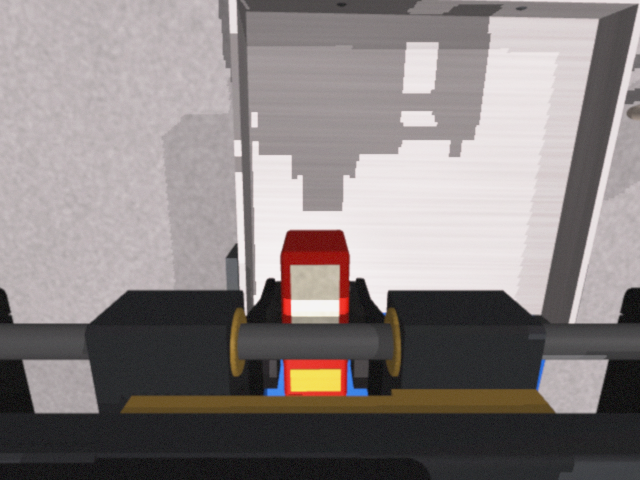

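The wrist picture shows module A held at (315,300), parallel to the tray's side walls and inside the left wall at column 245. I lower it and release.

Emit:
arm_command(xyz=[[0.001, 0, -0.025], [0.002, 0, -0.055], [0.003, 0, -0.08], [0.003, 0, -0.089], [0.003, 0, -0.092], [0.003, 0, -0.092], [0.003, 0, -0.092]], rot=[[0, 0, 0], [0, 0, 0], [0, 0, 0], [0, 0, 0], [0, 0, 0], [0, 0, 0], [0, 0, 0]])

```text
time: 10.63
ee_pos: [0.4425, -0.1506, 0.1087]
eef_rot: [0.707, 0.707, 0.0, 0.0]
ft_force: [0.2, 0.3, -0.2]
width: 0.0257
grip_force: 25.0
```

Emit:
arm_command(xyz=[[0, 0, 0], [0, 0, 0], [0, 0, 0], [0, 0, 0], [0, 0, 0.03], [0, 0, 0.06], [0, 0, 0.08], [0, 0, 0.08]], rot=[[0, 0, 0], [0, 0, 0], [0, 0, 0], [0, 0, 0], [0, 0, 0], [0, 0, 0], [0, 0, 0], [0, 0, 0]], grip=0.5)

```text
time: 11.3
ee_pos: [0.4441, -0.1514, 0.1922]
eef_rot: [0.708, 0.707, 0.002, 0.002]
ft_force: [-0.3, 0.5, 0.4]
width: 0.0432
grip_force: 0.0
```

Emit:
arm_command(xyz=[[0.002, 0.02, 0.012], [0.005, 0.05, 0.012], [0.008, 0.08, 0.012], [0.01, 0.11, 0.012], [0.013, 0.14, 0.012], [0.016, 0.17, 0.012], [0.018, 0.2, 0.012], [0.021, 0.23, 0.012], [0.024, 0.26, 0.012], [0.026, 0.29, 0.012], [0.029, 0.32, 0.012], [0.032, 0.35, 0.0], [0.034, 0.38, -0.01], [0.037, 0.41, -0.02], [0.039, 0.43, -0.04], [0.039, 0.4355, -0.06], [0.039, 0.4355, -0.07], [0.039, 0.4355, -0.07], [0.039, 0.4355, -0.07]], rot=[[0, 0, 0.12], [0, 0, 0.24], [0, 0, 0.36], [0, 0, 0.48], [0, 0, 0.6], [0, 0, 0.72], [0, 0, 0.84], [0, 0, 0.96], [0, 0, 1.08], [0, 0, 1.2], [0, 0, 1.32], [0, 0, 1.44], [0, 0, 1.56], [0, 0, 1.68], [0, 0, 1.79], [0, 0, 1.817], [0, 0, 1.817], [0, 0, 1.817], [0, 0, 1.817]])

```text
time: 12.88
ee_pos: [0.4812, 0.2835, 0.118]
eef_rot: [-0.121, 0.993, -0.0, -0.0]
ft_force: [0.5, 0.7, 0.5]
width: 0.0435
grip_force: 0.0
```

```bash
cat > chk.py <<'E'
import sys; from h import *
p=[float(a) for a in sys.argv[1:]]   # x y yaw to fit in the wrist view; top view for the others
V=snap('wrist'); T=snap('top','t'); s=r.read_state(); print(round(s['time'],2),s['ee_pos'].round(4),s['eef_rot'].round(4))
find('mod1','wrist',V[0],k=6); r.camera('top'); find('mod1','top',T[0],k=9)
q,f=fit([V],[p[0],p[1],.05,p[2]],.05); print('fit',q.round(4),round(f,3))
E
python3 chk.py .481 .2845 .246
```

```text
12.98 [0.4819 0.284  0.1194] [-1.211e-01  9.926e-01  3.000e-04  7.000e-04]
spot wrist mod1 0.64 [0.4775 0.2881 0.057 ]
spot wrist mod1 0.63 [0.5539 0.3067 0.0543]
spot wrist mod1 0.58 [0.464  0.3484 0.0495]
spot top mod1 0.87 [ 0.2938  0.4111 -0.0078]
spot top mod1 0.73 [0.5577 0.3006 0.0475]
spot top mod1 0.61 [ 0.446  -0.1535  0.0988]
spot top mod1 0.38 [0.4832 0.2812 0.0485]
fit [0.4812 0.2845 0.0522 0.246 ] 0.063
```

Emit:
arm_command(xyz=[[0, 0, -0.02], [0, 0, -0.04], [0, 0, -0.054], [0, 0, -0.0615], [0, 0, -0.0615]], rot=[[0, 0, 0], [0, 0, 0], [0, 0, 0], [0, 0, 0], [0, 0, 0]])

```text
time: 13.55
ee_pos: [0.4805, 0.2841, 0.0555]
eef_rot: [-0.122, 0.993, -0.0, -0.001]
ft_force: [0.5, 0.3, 0.1]
width: 0.0435
grip_force: 0.0
```

Emit:
arm_command(xyz=[[0, 0, 0], [0, 0, 0], [0, 0, 0], [0, 0, 0], [0, 0, 0.03], [0, 0, 0.07], [0, 0, 0.07]], rot=[[0, 0, 0], [0, 0, 0], [0, 0, 0], [0, 0, 0], [0, 0, 0], [0, 0, 0], [0, 0, 0]], grip=0)

```text
time: 14.13
ee_pos: [0.4843, 0.2867, 0.134]
eef_rot: [-0.122, 0.992, 0.003, 0.004]
ft_force: [0.1, 1.3, -0.4]
width: 0.0257
grip_force: 25.0
```

Emit:
arm_command(xyz=[[0, -0.01, 0.03], [0.001, -0.03, 0.06], [0.003, -0.06, 0.075], [0.005, -0.09, 0.075], [0.007, -0.12, 0.075], [0.009, -0.15, 0.075], [0.011, -0.18, 0.075], [0.013, -0.21, 0.075], [0.015, -0.24, 0.075], [0.017, -0.27, 0.075], [0.019, -0.3, 0.075], [0.021, -0.33, 0.075], [0.022, -0.36, 0.075], [0.023, -0.39, 0.075], [0.023, -0.42, 0.075], [0.023, -0.4355, 0.07], [0.023, -0.4355, 0.04], [0.023, -0.4355, 0.01], [0.023, -0.4355, 0.0], [0.023, -0.4355, 0.0]], rot=[[0, 0, -0.12], [0, 0, -0.24], [0, 0, -0.36], [0, 0, -0.48], [0, 0, -0.6], [0, 0, -0.72], [0, 0, -0.84], [0, 0, -0.96], [0, 0, -1.08], [0, 0, -1.2], [0, 0, -1.32], [0, 0, -1.44], [0, 0, -1.56], [0, 0, -1.68], [0, 0, -1.79], [0, 0, -1.817], [0, 0, -1.817], [0, 0, -1.817], [0, 0, -1.817], [0, 0, -1.817]])

```text
time: 15.8
ee_pos: [0.5025, -0.1499, 0.1243]
eef_rot: [0.707, 0.707, -0.001, -0.002]
ft_force: [-0.4, 0.5, -0.5]
width: 0.0257
grip_force: 25.0
```

Emit:
arm_command(xyz=[[0, 0, -0.01], [0, 0, -0.016], [0, 0, -0.0185], [0, 0, -0.0185], [0, 0, -0.0185]], rot=[[0, 0, 0], [0, 0, 0], [0, 0, 0], [0, 0, 0], [0, 0, 0]])

```text
time: 16.22
ee_pos: [0.5046, -0.1508, 0.1087]
eef_rot: [0.707, 0.707, 0.0, 0.0]
ft_force: [0.2, 0.2, -0.4]
width: 0.0259
grip_force: 25.0
```

Emit:
arm_command(xyz=[[0, 0, 0], [0, 0, 0], [0, 0, 0], [0, 0, 0], [0, 0, 0.03], [0, 0, 0.06], [0, 0, 0.08], [0, 0, 0.08]], rot=[[0, 0, 0], [0, 0, 0], [0, 0, 0], [0, 0, 0], [0, 0, 0], [0, 0, 0], [0, 0, 0], [0, 0, 0]], grip=0.5)

```text
time: 16.88
ee_pos: [0.5061, -0.1514, 0.1923]
eef_rot: [0.708, 0.707, 0.002, 0.002]
ft_force: [0.8, 0.6, 0.5]
width: 0.0435
grip_force: 0.0
```

Emit:
arm_command(xyz=[[-0.002, 0.03, 0.012], [-0.005, 0.065, 0.012], [-0.008, 0.1, 0.012], [-0.01, 0.135, 0.012], [-0.013, 0.17, 0.012], [-0.016, 0.205, 0.012], [-0.018, 0.24, 0.012], [-0.021, 0.275, 0.012], [-0.024, 0.31, 0.012], [-0.026, 0.345, 0.012], [-0.029, 0.38, 0.012], [-0.032, 0.415, 0.0], [-0.034, 0.45, -0.01], [-0.037, 0.48, -0.02], [-0.037, 0.4988, -0.04], [-0.037, 0.4988, -0.06], [-0.037, 0.4988, -0.07], [-0.037, 0.4988, -0.07], [-0.037, 0.4988, -0.07]], rot=[[0, 0, 0.12], [0, 0, 0.24], [0, 0, 0.36], [0, 0, 0.48], [0, 0, 0.6], [0, 0, 0.72], [0, 0, 0.84], [0, 0, 0.96], [0, 0, 1.08], [0, 0, 1.2], [0, 0, 1.32], [0, 0, 1.44], [0, 0, 1.56], [0, 0, 1.65], [0, 0, 1.693], [0, 0, 1.693], [0, 0, 1.693], [0, 0, 1.693], [0, 0, 1.693]])

```text
time: 18.47
ee_pos: [0.4673, 0.3469, 0.118]
eef_rot: [-0.06, 0.998, -0.0, -0.0]
ft_force: [-0.4, 0.2, 1.3]
width: 0.0434
grip_force: 0.0
```

```bash
python3 chk.py .467 .3475 .122
```

```text
18.57 [0.468  0.3476 0.1194] [-5.980e-02  9.982e-01  5.000e-04  7.000e-04]
spot wrist mod1 0.84 [0.4621 0.3458 0.049 ]
spot top mod1 0.7 [ 0.5067 -0.1525  0.1   ]
spot top mod1 0.65 [0.5569 0.3028 0.046 ]
spot top mod1 0.63 [ 0.4445 -0.1522  0.0996]
spot top mod1 0.63 [0.4603 0.3417 0.0471]
spot top mod1 0.58 [ 0.2734  0.2558 -0.0029]
spot top mod1 0.47 [0.5269 0.3585 0.0507]
fit [0.463  0.3471 0.0575 0.244 ] 0.051
```

The fit disagrees a little with the earlier values, so I look before gripping.

Run:
```python
from h import *
M,im=snap('wrist'); T,t=snap('top')
a=im[150:450,150:550,::-1]; b=cv2.resize(t[190:340,120:270,::-1],(300,300),interpolation=cv2.INTER_CUBIC)
cv2.imwrite('pics/c6.png',np.hstack([a,b]))
```

```text
(no output)
```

View pics/c6.png

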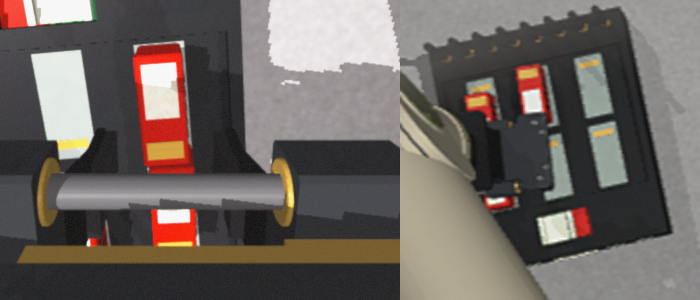

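C (seen at crop (175,225)) has been knocked towards D and now stands right behind it. D (160,105) is still centred between the fingers, shifted about 4 mm in -x. I grip D with that shift.

Emit:
arm_command(xyz=[[-0.002, 0, -0.02], [-0.004, 0, -0.04], [-0.004, 0, -0.054], [-0.004, 0, -0.0615], [-0.004, 0, -0.0615]], rot=[[0, 0, 0], [0, 0, 0], [0, 0, 0], [0, 0, 0], [0, 0, 0]])

```text
time: 19.23
ee_pos: [0.4624, 0.3473, 0.0552]
eef_rot: [-0.061, 0.998, -0.001, -0.001]
ft_force: [-0.5, -0.4, -0.4]
width: 0.0435
grip_force: 0.0
```

Emit:
arm_command(xyz=[[0, 0, 0], [0, 0, 0], [0, 0, 0], [0, 0, 0], [0, 0, 0.03], [0, 0, 0.07], [0, 0, 0.07]], rot=[[0, 0, 0], [0, 0, 0], [0, 0, 0], [0, 0, 0], [0, 0, 0], [0, 0, 0], [0, 0, 0]], grip=0)

```text
time: 19.82
ee_pos: [0.4661, 0.3503, 0.1342]
eef_rot: [-0.06, 0.998, 0.003, 0.004]
ft_force: [1.3, 0.9, 0.9]
width: 0.0264
grip_force: 24.4
```

Emit:
arm_command(xyz=[[0, -0.01, 0.03], [0.007, -0.03, 0.06], [0.014, -0.065, 0.075], [0.021, -0.1, 0.075], [0.028, -0.135, 0.075], [0.035, -0.17, 0.075], [0.042, -0.205, 0.075], [0.05, -0.24, 0.075], [0.058, -0.275, 0.075], [0.066, -0.31, 0.075], [0.074, -0.345, 0.075], [0.082, -0.38, 0.075], [0.09, -0.415, 0.075], [0.096, -0.45, 0.075], [0.101, -0.48, 0.075], [0.101, -0.4988, 0.07], [0.101, -0.4988, 0.04], [0.101, -0.4988, 0.01], [0.101, -0.4988, 0.0], [0.101, -0.4988, 0.0]], rot=[[0, 0, -0.12], [0, 0, -0.24], [0, 0, -0.36], [0, 0, -0.48], [0, 0, -0.6], [0, 0, -0.72], [0, 0, -0.84], [0, 0, -0.96], [0, 0, -1.08], [0, 0, -1.2], [0, 0, -1.32], [0, 0, -1.44], [0, 0, -1.56], [0, 0, -1.66], [0, 0, -1.693], [0, 0, -1.693], [0, 0, -1.693], [0, 0, -1.693], [0, 0, -1.693], [0, 0, -1.693]])

```text
time: 21.48
ee_pos: [0.5626, -0.1502, 0.1244]
eef_rot: [0.707, 0.707, -0.001, -0.002]
ft_force: [-0.2, 0.2, 0.5]
width: 0.0259
grip_force: 24.4
```

Emit:
arm_command(xyz=[[0, 0, -0.01], [0, 0, -0.016], [0, 0, -0.0185], [0, 0, -0.0185], [0, 0, -0.0185]], rot=[[0, 0, 0], [0, 0, 0], [0, 0, 0], [0, 0, 0], [0, 0, 0]])

```text
time: 21.9
ee_pos: [0.5646, -0.1508, 0.1088]
eef_rot: [0.707, 0.707, 0.0, 0.0]
ft_force: [0.4, -0.0, -1.0]
width: 0.0262
grip_force: 24.5
```

Emit:
arm_command(xyz=[[0, 0, 0], [0, 0, 0], [0, 0, 0], [0, 0, 0], [0, 0, 0.03], [0, 0, 0.06], [0, 0, 0.08], [0, 0, 0.08]], rot=[[0, 0, 0], [0, 0, 0], [0, 0, 0], [0, 0, 0], [0, 0, 0], [0, 0, 0], [0, 0, 0], [0, 0, 0]], grip=0.5)

```text
time: 22.57
ee_pos: [0.5661, -0.1516, 0.1927]
eef_rot: [0.708, 0.707, 0.002, 0.003]
ft_force: [0.5, -0.4, 0.3]
width: 0.0434
grip_force: 0.0
```

Run:
```python
from h import *
W=snap('wrist'); T=snap('top'); S=snap('scene')
cv2.imwrite('pics/c7.png',np.hstack([cv2.resize(T[1][190:340,120:270,::-1],(400,400),interpolation=cv2.INTER_CUBIC),cv2.resize(T[1][180:330,290:440,::-1],(400,400),interpolation=cv2.INTER_CUBIC)]))
find('mod1','top',T[0]); find('mod1','scene',S[0])
for p in((.5577,.303),(.527,.3585)):
    q,f=fit([T],[*p,.05,.2],.05); print(q.round(4),round(f,3))
    q,f=fit([T,S],[*p,.05,.2],.05); print(q.round(4),round(f,3))
```

```text
spot top mod1 0.87 [ 0.2748  0.258  -0.0011]
spot top mod1 0.85 [0.5589 0.3031 0.0507]
spot top mod1 0.72 [ 0.2918  0.4114 -0.0059]
spot top mod1 0.69 [0.5302 0.3595 0.0498]
spot top mod1 0.52 [ 0.5633 -0.1503  0.1   ]
spot scene mod1 0.88 [0.5244 0.3544 0.0453]
spot scene mod1 0.78 [ 0.2931  0.4154 -0.0045]
spot scene mod1 0.68 [0.5599 0.2997 0.0468]
spot scene mod1 0.64 [ 0.2764  0.2541 -0.0022]
spot scene mod1 0.51 [ 0.5671 -0.1534  0.0977]
[0.5562 0.3057 0.0532 0.2145] 0.117
[0.5558 0.3044 0.0547 0.147 ] 0.182
[0.5252 0.3605 0.0539 0.2177] 0.103
[0.5255 0.3595 0.0566 0.167 ] 0.175
```

View pics/c7.png

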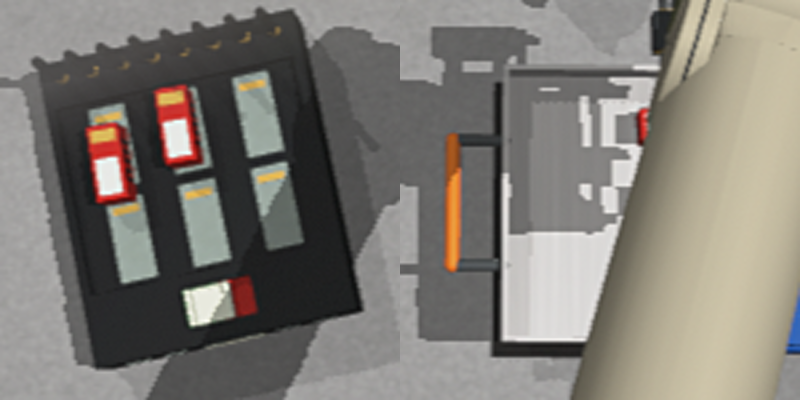

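The top crop shows the knocked module C at (108,165) and B at (178,125), both upright. The switch is still red (OFF). I take B next.

Emit:
arm_command(xyz=[[0, 0.02, 0.012], [0, 0.055, 0.012], [0, 0.09, 0.012], [0, 0.125, 0.012], [-0.001, 0.16, 0.012], [-0.001, 0.195, 0.012], [-0.002, 0.23, 0.012], [-0.002, 0.265, 0.012], [-0.003, 0.3, 0.012], [-0.003, 0.335, 0.012], [-0.004, 0.37, 0.012], [-0.005, 0.4, 0.012], [-0.006, 0.43, 0.0], [-0.0065, 0.4555, -0.01], [-0.0065, 0.4555, -0.03], [-0.0065, 0.4555, -0.055], [-0.0065, 0.4555, -0.07], [-0.0065, 0.4555, -0.07], [-0.0065, 0.4555, -0.07]], rot=[[0, 0, 0.12], [0, 0, 0.24], [0, 0, 0.36], [0, 0, 0.48], [0, 0, 0.6], [0, 0, 0.72], [0, 0, 0.84], [0, 0, 0.96], [0, 0, 1.08], [0, 0, 1.2], [0, 0, 1.32], [0, 0, 1.44], [0, 0, 1.56], [0, 0, 1.68], [0, 0, 1.731], [0, 0, 1.731], [0, 0, 1.731], [0, 0, 1.731], [0, 0, 1.731]])

```text
time: 24.4
ee_pos: [0.5568, 0.3042, 0.1168]
eef_rot: [-0.079, 0.997, -0.001, -0.001]
ft_force: [-0.4, 0.6, 0.3]
width: 0.0433
grip_force: 0.0
```

```bash
python3 chk.py .5575 .3045 .16; python3 -c "
from h import *
M,im=snap('wrist'); q,f=fit([(M,im)],[.5255,.36,.05,.17],.05); print(q,f)"
```

```text
24.5 [0.5581 0.3049 0.1191] [-7.940e-02  9.968e-01  3.000e-04  5.000e-04]
spot wrist mod1 0.76 [0.5231 0.3599 0.0527]
spot wrist mod1 0.65 [0.5551 0.3078 0.0534]
spot top mod1 0.82 [ 0.4456 -0.155   0.1005]
spot top mod1 0.7 [ 0.5078 -0.1496  0.0997]
spot top mod1 0.64 [0.5561 0.3034 0.0457]
spot top mod1 0.63 [ 0.5646 -0.1524  0.1005]
spot top mod1 0.56 [ 0.2942  0.4091 -0.0053]
spot top mod1 0.43 [0.5063 0.2937 0.0015]
spot top mod1 0.32 [ 0.4989 -0.2055  0.0999]
fit [0.556  0.3049 0.0478 0.1674] 0.062
[0.52518079 0.36031308 0.04683889 0.20072316] 0.05774811872211649
```

Emit:
arm_command(xyz=[[0, 0, -0.02], [0, 0, -0.04], [0, 0, -0.054], [0, 0, -0.0615], [0, 0, -0.0615]], rot=[[0, 0, 0], [0, 0, 0], [0, 0, 0], [0, 0, 0], [0, 0, 0]])

```text
time: 25.12
ee_pos: [0.5568, 0.3043, 0.0553]
eef_rot: [-0.08, 0.997, -0.0, -0.001]
ft_force: [-0.1, 0.6, -0.1]
width: 0.0437
grip_force: 0.0
```

Emit:
arm_command(xyz=[[0, 0, 0], [0, 0, 0], [0, 0, 0], [0, 0, 0], [0, 0, 0.03], [0, 0, 0.07], [0, 0, 0.07]], rot=[[0, 0, 0], [0, 0, 0], [0, 0, 0], [0, 0, 0], [0, 0, 0], [0, 0, 0], [0, 0, 0]], grip=0)

```text
time: 25.7
ee_pos: [0.5609, 0.3065, 0.1348]
eef_rot: [-0.079, 0.997, 0.003, 0.005]
ft_force: [1.3, 0.8, 1.2]
width: 0.0257
grip_force: 25.0
```

Emit:
arm_command(xyz=[[0, -0.01, 0.03], [-0.007, -0.03, 0.06], [-0.014, -0.055, 0.075], [-0.021, -0.08, 0.075], [-0.028, -0.105, 0.075], [-0.035, -0.13, 0.075], [-0.042, -0.155, 0.075], [-0.049, -0.18, 0.075], [-0.056, -0.205, 0.075], [-0.062, -0.23, 0.075], [-0.068, -0.255, 0.075], [-0.074, -0.28, 0.075], [-0.079, -0.305, 0.075], [-0.0835, -0.335, 0.075], [-0.0835, -0.36, 0.075], [-0.0835, -0.3775, 0.07], [-0.0835, -0.3775, 0.04], [-0.0835, -0.3775, 0.01], [-0.0835, -0.3775, 0.0], [-0.0835, -0.3775, 0.0]], rot=[[0, 0, -0.12], [0, 0, -0.24], [0, 0, -0.36], [0, 0, -0.48], [0, 0, -0.6], [0, 0, -0.72], [0, 0, -0.84], [0, 0, -0.96], [0, 0, -1.08], [0, 0, -1.2], [0, 0, -1.32], [0, 0, -1.44], [0, 0, -1.56], [0, 0, -1.68], [0, 0, -1.731], [0, 0, -1.731], [0, 0, -1.731], [0, 0, -1.731], [0, 0, -1.731], [0, 0, -1.731]])

```text
time: 27.37
ee_pos: [0.4726, -0.0727, 0.1249]
eef_rot: [0.707, 0.707, -0.001, -0.001]
ft_force: [-0.6, -0.6, -0.2]
width: 0.0258
grip_force: 25.0
```

Emit:
arm_command(xyz=[[0, 0, -0.01], [0, 0, -0.016], [0, 0, -0.0185], [0, 0, -0.0185], [0, 0, -0.0185]], rot=[[0, 0, 0], [0, 0, 0], [0, 0, 0], [0, 0, 0], [0, 0, 0]])

```text
time: 27.78
ee_pos: [0.4746, -0.0727, 0.1087]
eef_rot: [0.707, 0.707, 0.0, 0.0]
ft_force: [-0.5, 0.2, -1.0]
width: 0.0257
grip_force: 25.0
```

Emit:
arm_command(xyz=[[0, 0, 0], [0, 0, 0], [0, 0, 0], [0, 0, 0], [0, 0, 0.03], [0, 0, 0.06], [0, 0, 0.08], [0, 0, 0.08]], rot=[[0, 0, 0], [0, 0, 0], [0, 0, 0], [0, 0, 0], [0, 0, 0], [0, 0, 0], [0, 0, 0], [0, 0, 0]], grip=0.5)

```text
time: 28.45
ee_pos: [0.4762, -0.073, 0.1922]
eef_rot: [0.708, 0.707, 0.003, 0.002]
ft_force: [0.1, 0.0, 0.0]
width: 0.0433
grip_force: 0.0
```

Emit:
arm_command(xyz=[[0.003, 0.02, 0.012], [0.007, 0.05, 0.012], [0.01, 0.08, 0.012], [0.013, 0.11, 0.012], [0.017, 0.14, 0.012], [0.021, 0.17, 0.012], [0.025, 0.2, 0.012], [0.029, 0.23, 0.012], [0.033, 0.26, 0.012], [0.037, 0.29, 0.012], [0.041, 0.32, 0.012], [0.045, 0.35, 0.012], [0.049, 0.38, 0.0], [0.0515, 0.41, -0.01], [0.0515, 0.433, -0.03], [0.0515, 0.433, -0.055], [0.0515, 0.433, -0.07], [0.0515, 0.433, -0.07], [0.0515, 0.433, -0.07]], rot=[[0, 0, 0.12], [0, 0, 0.24], [0, 0, 0.36], [0, 0, 0.48], [0, 0, 0.6], [0, 0, 0.72], [0, 0, 0.84], [0, 0, 0.96], [0, 0, 1.08], [0, 0, 1.2], [0, 0, 1.32], [0, 0, 1.44], [0, 0, 1.56], [0, 0, 1.68], [0, 0, 1.761], [0, 0, 1.761], [0, 0, 1.761], [0, 0, 1.761], [0, 0, 1.761]])

```text
time: 30.03
ee_pos: [0.5252, 0.3597, 0.1172]
eef_rot: [-0.094, 0.996, -0.001, -0.001]
ft_force: [-0.3, -0.8, 1.4]
width: 0.0432
grip_force: 0.0
```

```bash
python3 chk.py .5255 .360 .19
```

```text
30.13 [0.5263 0.3603 0.1194] [-9.410e-02  9.956e-01  5.000e-04  7.000e-04]
spot wrist mod1 0.87 [0.5222 0.3601 0.0502]
spot top mod1 0.93 [ 0.4475 -0.1541  0.1001]
spot top mod1 0.9 [ 0.5629 -0.1521  0.1011]
spot top mod1 0.8 [ 0.5063 -0.1537  0.0981]
spot top mod1 0.65 [ 0.4753 -0.0738  0.0992]
spot top mod1 0.5 [ 0.2703  0.2552 -0.0027]
spot top mod1 0.45 [0.5275 0.3585 0.0517]
spot top mod1 0.42 [0.5174 0.2915 0.0484]
fit [0.5256 0.3601 0.0548 0.1697] 0.07
```

Emit:
arm_command(xyz=[[0, 0, -0.02], [0, 0, -0.04], [0, 0, -0.054], [0, 0, -0.0615], [0, 0, -0.0615]], rot=[[0, 0, 0], [0, 0, 0], [0, 0, 0], [0, 0, 0], [0, 0, 0]])

```text
time: 30.7
ee_pos: [0.525, 0.3597, 0.0555]
eef_rot: [-0.094, 0.996, -0.0, -0.001]
ft_force: [-0.7, 0.3, -0.9]
width: 0.0434
grip_force: 0.0
```

Emit:
arm_command(xyz=[[0, 0, 0], [0, 0, 0], [0, 0, 0], [0, 0, 0], [0, 0, 0.03], [0, 0, 0.07], [0, 0, 0.07]], rot=[[0, 0, 0], [0, 0, 0], [0, 0, 0], [0, 0, 0], [0, 0, 0], [0, 0, 0], [0, 0, 0]], grip=0)

```text
time: 31.28
ee_pos: [0.5287, 0.3623, 0.1348]
eef_rot: [-0.094, 0.996, 0.003, 0.004]
ft_force: [0.5, 0.8, 0.2]
width: 0.0259
grip_force: 25.0
```

Emit:
arm_command(xyz=[[0, -0.01, 0.03], [0.001, -0.035, 0.06], [0.002, -0.065, 0.075], [0.003, -0.095, 0.075], [0.004, -0.125, 0.075], [0.005, -0.155, 0.075], [0.006, -0.185, 0.075], [0.007, -0.215, 0.075], [0.008, -0.245, 0.075], [0.009, -0.275, 0.075], [0.01, -0.305, 0.075], [0.011, -0.335, 0.075], [0.0115, -0.365, 0.075], [0.0115, -0.395, 0.075], [0.0115, -0.42, 0.075], [0.0115, -0.433, 0.07], [0.0115, -0.433, 0.04], [0.0115, -0.433, 0.01], [0.0115, -0.433, 0.0], [0.0115, -0.433, 0.0]], rot=[[0, 0, -0.12], [0, 0, -0.24], [0, 0, -0.36], [0, 0, -0.48], [0, 0, -0.6], [0, 0, -0.72], [0, 0, -0.84], [0, 0, -0.96], [0, 0, -1.08], [0, 0, -1.2], [0, 0, -1.32], [0, 0, -1.44], [0, 0, -1.56], [0, 0, -1.68], [0, 0, -1.761], [0, 0, -1.761], [0, 0, -1.761], [0, 0, -1.761], [0, 0, -1.761], [0, 0, -1.761]])

```text
time: 32.95
ee_pos: [0.5355, -0.0726, 0.1247]
eef_rot: [0.707, 0.707, -0.001, -0.001]
ft_force: [-0.5, -0.4, -0.3]
width: 0.026
grip_force: 25.0
```

Emit:
arm_command(xyz=[[0, 0, -0.01], [0, 0, -0.016], [0, 0, -0.0185], [0, 0, -0.0185], [0, 0, -0.0185]], rot=[[0, 0, 0], [0, 0, 0], [0, 0, 0], [0, 0, 0], [0, 0, 0]])

```text
time: 33.37
ee_pos: [0.5376, -0.0728, 0.1088]
eef_rot: [0.707, 0.707, 0.0, 0.0]
ft_force: [-0.3, -1.1, 0.2]
width: 0.0256
grip_force: 25.0
```

Emit:
arm_command(xyz=[[0, 0, 0], [0, 0, 0], [0, 0, 0], [0, 0, 0], [0, 0, 0.03], [0, 0, 0.06], [0, 0, 0.08], [0, 0, 0.08]], rot=[[0, 0, 0], [0, 0, 0], [0, 0, 0], [0, 0, 0], [0, 0, 0], [0, 0, 0], [0, 0, 0], [0, 0, 0]], grip=0.5)

```text
time: 34.03
ee_pos: [0.5392, -0.0732, 0.1924]
eef_rot: [0.708, 0.707, 0.003, 0.002]
ft_force: [1.7, 0.0, -0.1]
width: 0.0431
grip_force: 0.0
```

Emit:
arm_command(xyz=[[-0.003, 0.01, 0.012], [-0.006, 0.02, 0.012], [-0.009, 0.03, 0.012], [-0.012, 0.04, 0.012], [-0.015, 0.05, 0.012], [-0.018, 0.06, 0.012], [-0.021, 0.07, 0.012], [-0.024, 0.08, 0.012], [-0.027, 0.09, 0.012], [-0.03, 0.1, 0.012], [-0.034, 0.103, 0.012], [-0.034, 0.103, 0.012], [-0.034, 0.103, 0.012], [-0.034, 0.103, 0.012], [-0.034, 0.103, 0.012]], rot=[[0, 0, 0.12], [0, 0, 0.24], [0, 0, 0.36], [0, 0, 0.48], [0, 0, 0.6], [0, 0, 0.72], [0, 0, 0.84], [0, 0, 0.96], [0, 0, 1.08], [0, 0, 1.2], [0, 0, 1.32], [0, 0, 1.44], [0, 0, 1.54], [0, 0, 1.571], [0, 0, 1.571]], grip=0.3)

```text
time: 35.28
ee_pos: [0.5029, 0.0302, 0.1996]
eef_rot: [-0.0, 1.0, 0.0, -0.0]
ft_force: [-1.0, 1.1, 0.5]
width: 0.0265
grip_force: 0.0
```

Run:
```python
from h import *
W=snap('wrist','w8'); find('tray_handle','wrist',W[0]); find('mod1','wrist',W[0])
T=snap('top','t8'); find('mod1','top',T[0]); find('tray_handle','top',T[0])
S=snap('scene'); find('tray_handle','scene',S[0])
for n,(M,im) in(('w',W),('t',T),('s',S)):
    h=cv2.cvtColor(im,cv2.COLOR_RGB2HSV); m=((h[...,0]>8)&(h[...,0]<20)&(h[...,1]>170)&(h[...,2]>150)).astype(np.uint8)
    k,l,st,c=cv2.connectedComponentsWithStats(m); e=pix(M,[.503,.03,.119])
    for i in range(1,k):
        if st[i,4]>20 and np.linalg.norm(c[i]-e)<60: print(n,st[i],onz(M,*c[i],.119).round(4))
s=r.read_state(); print(s['time'],s['ee_pos'],s['joint_positions'][6],s['width'])
```

```text
spot wrist tray_handle 0.86 [0.5013 0.0341 0.115 ]
spot wrist mod1 0.92 [ 0.5363 -0.0716  0.1002]
spot wrist mod1 0.83 [ 0.5637 -0.1497  0.1   ]
spot wrist mod1 0.82 [ 0.4421 -0.1501  0.0993]
spot wrist mod1 0.71 [ 0.4996 -0.1515  0.1028]
spot wrist mod1 0.66 [ 0.4729 -0.0709  0.1021]
spot top mod1 0.87 [ 0.5037 -0.1536  0.0999]
spot top mod1 0.82 [ 0.4723 -0.0718  0.1005]
spot top mod1 0.76 [ 0.2918  0.4128 -0.0053]
spot top mod1 0.75 [ 0.4461 -0.1512  0.0985]
spot top mod1 0.62 [ 0.5649 -0.1535  0.0986]
spot top mod1 0.57 [ 0.2746  0.2562 -0.0003]
spot top mod1 0.53 [ 0.5406 -0.0718  0.1039]
spot scene tray_handle 0.57 [0.5094 0.0333 0.116 ]
w [ 308  165   22  159 2354] [0.4986 0.0331 0.119 ]
s [314 203   5   8  23] [0.4661 0.0308 0.119 ]
s [266 215   6   8  23] [ 0.4678 -0.0937  0.119 ]
s [271 236   7   7  25] [ 0.5311 -0.0953  0.119 ]
35.6833 [0.50306548 0.03022509 0.20007171] 1.4484319622507713 0.026274271820013587
```

View pics/w8.png

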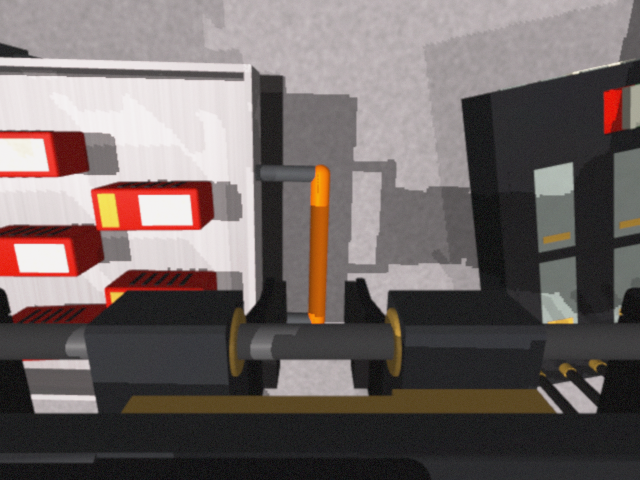

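All five modules lie on the tray (wrist and top views agree), the bank is empty, and the handle is at y≈0.032. I descend over the bar and grip it lightly.

Emit:
arm_command(xyz=[[0, 0.002, -0.03], [0, 0.002, -0.06], [0, 0.002, -0.085], [0, 0.002, -0.096], [0, 0.002, -0.097], [0, 0.002, -0.097]], rot=[[0, 0, 0], [0, 0, 0], [0, 0, 0], [0, 0, 0], [0, 0, 0], [0, 0, 0]])

```text
time: 36.18
ee_pos: [0.5032, 0.0322, 0.1035]
eef_rot: [0.001, 1.0, -0.0, -0.0]
ft_force: [0.8, 0.9, 1.0]
width: 0.0266
grip_force: 0.0
```

Emit:
arm_command(xyz=[[0, 0, 0], [0, 0, 0], [0, 0, 0], [0, 0, 0], [0, 0, 0]], rot=[[0, 0, 0], [0, 0, 0], [0, 0, 0], [0, 0, 0], [0, 0, 0]], grip=0, squeeze=15)

```text
time: 36.6
ee_pos: [0.5038, 0.0323, 0.1042]
eef_rot: [0.001, 1.0, 0.0, 0.001]
ft_force: [-0.8, -0.1, 7.7]
width: 0.0116
grip_force: 15.0
```

Emit:
arm_command(xyz=[[0, -0.001, 0.012], [0, -0.003, 0.0239], [0, -0.0055, 0.0356], [0, -0.0084, 0.0473], [0, -0.012, 0.0587], [0, -0.016, 0.0701], [0, -0.016, 0.0701]], rot=[[0, 0, 0], [0, 0, 0], [0, 0, 0], [0, 0, 0], [0, 0, 0], [0, 0, 0], [0, 0, 0]])

```text
time: 37.18
ee_pos: [0.5034, 0.0164, 0.1754]
eef_rot: [0.001, 1.0, 0.001, 0.001]
ft_force: [1.4, 4.5, -1.3]
width: 0.0113
grip_force: 15.0
```

Emit:
arm_command(xyz=[[0, -0.0048, 0.0111], [0, -0.0099, 0.0219], [0, -0.0158, 0.0325], [0, -0.022, 0.0428], [0, -0.0288, 0.0527], [0, -0.0361, 0.0623], [0, -0.0438, 0.0715], [0, -0.052, 0.0803], [0, -0.0607, 0.0886], [0, -0.0697, 0.0966], [0, -0.0792, 0.104], [0, -0.0889, 0.1111], [0, -0.0975, 0.1167], [0, -0.0975, 0.1167], [0, -0.0975, 0.1167], [0, -0.0975, 0.1167], [0, -0.0975, 0.1167], [0, -0.0975, 0.1167]], rot=[[0, 0, 0], [0, 0, 0], [0, 0, 0], [0, 0, 0], [0, 0, 0], [0, 0, 0], [0, 0, 0], [0, 0, 0], [0, 0, 0], [0, 0, 0], [0, 0, 0], [0, 0, 0], [0, 0, 0], [0, 0, 0], [0, 0, 0], [0, 0, 0], [0, 0, 0], [0, 0, 0]])

```text
time: 38.68
ee_pos: [0.5027, -0.0787, 0.2914]
eef_rot: [-0.001, 1.0, 0.002, -0.0]
ft_force: [-7.7, 10.5, 15.3]
width: 0.0115
grip_force: 15.0
```

Run:
```python
from h import *
T=snap('top'); find('mod1','top',T[0]); S=snap('scene'); find('mod1','scene',S[0])
cv2.imwrite('pics/c9.png',np.hstack([T[1][170:350,280:540,::-1],S[1][180:360,110:370,::-1]]))
```

```text
spot top mod1 0.89 [ 0.2888  0.4114 -0.005 ]
spot top mod1 0.76 [ 0.2713  0.2553 -0.0034]
spot top mod1 0.72 [ 0.4599 -0.3045  0.0031]
spot top mod1 0.71 [ 0.5619 -0.337   0.0373]
spot top mod1 0.56 [ 0.4316 -0.3327  0.0369]
spot top mod1 0.5 [ 0.5356 -0.264   0.0067]
spot scene mod1 0.84 [ 0.2921  0.4151 -0.0019]
spot scene mod1 0.82 [ 0.5687 -0.3386  0.0356]
spot scene mod1 0.72 [ 0.4251 -0.3372  0.0384]
spot scene mod1 0.65 [ 0.4992 -0.3254  0.0367]
spot scene mod1 0.61 [ 0.4637 -0.305   0.0031]
spot scene mod1 0.61 [ 0.5306 -0.2635  0.0032]
spot scene mod1 0.54 [0.2724 0.2537 0.    ]
```

View pics/c9.png

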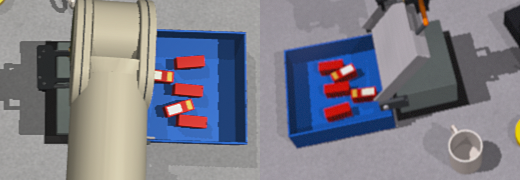

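All five modules are in the bin: reds at crop (162–190, 62–122) in the top view, and all five are seen in the scene view. I lower the tray along the same arc.

Emit:
arm_command(xyz=[[0, 0.0086, -0.0056], [0, 0.0183, -0.0128], [0, 0.0278, -0.0201], [0, 0.0368, -0.0282], [0, 0.0455, -0.0364], [0, 0.0536, -0.0454], [0, 0.0614, -0.0544], [0, 0.0755, -0.0739], [0, 0.0876, -0.0948], [0, 0.0975, -0.1167], [0, 0.1051, -0.1395], [0, 0.108, -0.1512], [0, 0.1105, -0.1629], [0, 0.1123, -0.1748], [0, 0.1135, -0.182], [0, 0.1135, -0.1865], [0, 0.1135, -0.1868], [0, 0.1135, -0.1868]], rot=[[0, 0, 0], [0, 0, 0], [0, 0, 0], [0, 0, 0], [0, 0, 0], [0, 0, 0], [0, 0, 0], [0, 0, 0], [0, 0, 0], [0, 0, 0], [0, 0, 0], [0, 0, 0], [0, 0, 0], [0, 0, 0], [0, 0, 0], [0, 0, 0], [0, 0, 0], [0, 0, 0]])

```text
time: 40.38
ee_pos: [0.5037, 0.0322, 0.103]
eef_rot: [0.0, 1.0, -0.0, 0.001]
ft_force: [4.9, 2.4, -1.2]
width: 0.0115
grip_force: 15.0
```

Emit:
arm_command(xyz=[[0, 0, 0], [0, 0, 0], [0, 0, 0], [0, 0, 0], [0, 0, 0.03], [0, 0, 0.065], [0, 0, 0.1], [0, 0, 0.1]], rot=[[0, 0, 0], [0, 0, 0], [0, 0, 0], [0, 0, 0], [0, 0, 0], [0, 0, 0], [0, 0, 0], [0, 0, 0]], grip=0.3)

```text
time: 41.05
ee_pos: [0.5058, 0.0322, 0.2094]
eef_rot: [0.001, 1.0, 0.001, 0.004]
ft_force: [0.9, -0.0, -0.3]
width: 0.0262
grip_force: 0.0
```

Emit:
arm_command(xyz=[[-0.01, 0.02, 0], [-0.02, 0.04, 0], [-0.03, 0.06, 0], [-0.04, 0.08, 0], [-0.05, 0.1, 0], [-0.06, 0.12, 0], [-0.07, 0.14, 0], [-0.08, 0.16, 0], [-0.09, 0.18, 0], [-0.1, 0.2, 0], [-0.11, 0.22, 0], [-0.12, 0.235, -0.02], [-0.1233, 0.243, -0.05], [-0.1233, 0.243, -0.08], [-0.1233, 0.243, -0.11], [-0.1233, 0.243, -0.12], [-0.1233, 0.243, -0.12], [-0.1233, 0.243, -0.12]], rot=[[0, 0, -0.12], [0, 0, -0.24], [0, 0, -0.36], [0, 0, -0.48], [0, 0, -0.6], [0, 0, -0.72], [0, 0, -0.84], [0, 0, -0.96], [0, 0, -1.08], [0, 0, -1.2], [0, 0, -1.32], [0, 0, -1.372], [0, 0, -1.372], [0, 0, -1.372], [0, 0, -1.372], [0, 0, -1.372], [0, 0, -1.372], [0, 0, -1.372]], grip=0.5)

```text
time: 42.55
ee_pos: [0.3801, 0.2752, 0.0838]
eef_rot: [0.634, 0.773, -0.0, 0.0]
ft_force: [0.0, -0.6, -0.2]
width: 0.0435
grip_force: 0.0
```

Run:
```python
from h import *
W=snap('wrist'); find('switch_well','wrist',W[0])
T=snap('top'); find('mod1','top',T[0]); find('tray_handle','top',T[0]); find('tray_floor','top',T[0]); S=snap('scene'); find('mod1','scene',S[0])
cv2.imwrite('pics/c10.png',np.hstack([W[1][180:420,240:480,::-1],cv2.resize(T[1][180:340,290:540,::-1],(375,240))]))
s=r.read_state(); print(s['time'],s['ee_pos'],s['eef_rot'],s['width'])
```

```text
spot wrist switch_well 0.88 [0.4058 0.2844 0.058 ]
spot top mod1 0.94 [ 0.5352 -0.2652  0.0084]
spot top mod1 0.81 [ 0.5005 -0.3303  0.0345]
spot top mod1 0.74 [ 0.5639 -0.3366  0.0384]
spot top mod1 0.64 [ 0.4595 -0.3046  0.0042]
spot top mod1 0.6 [ 0.271   0.2576 -0.0028]
spot top mod1 0.58 [ 0.4301 -0.3329  0.0385]
spot top mod1 0.52 [ 0.2931  0.4098 -0.0046]
spot top tray_handle 0.58 [0.5037 0.0273 0.1151]
spot top tray_floor 0.85 [ 0.5019 -0.1067  0.1016]
spot scene mod1 0.83 [ 0.4641 -0.3078  0.003 ]
spot scene mod1 0.68 [ 0.4292 -0.3385  0.0402]
spot scene mod1 0.65 [ 0.5678 -0.3412  0.0336]
spot scene mod1 0.58 [ 0.4973 -0.3284  0.0379]
spot scene mod1 0.57 [ 0.2742  0.2503 -0.0012]
spot scene mod1 0.55 [ 0.2907  0.4131 -0.0019]
spot scene mod1 0.54 [ 5.318e-01 -2.653e-01 -5.000e-04]
42.95 [0.38002061 0.27543205 0.08367432] [6.33783406e-01 7.73510368e-01 5.48511886e-04 6.27064926e-05] 0.043495986865789156
```

View pics/c10.png

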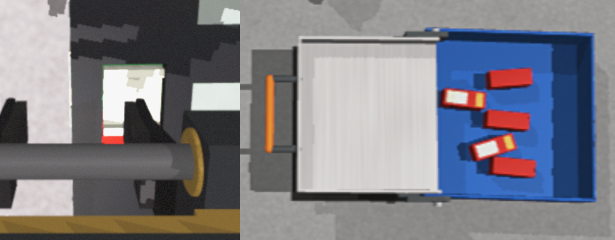

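The tray is level again and all five modules are in the bin. The fingertip is over the well, between its ridges. I descend and slide the switch back to ON.

Emit:
arm_command(xyz=[[0, 0, -0.012], [0, 0, -0.019], [0, 0, -0.0225], [0, 0, -0.0245], [0, 0, -0.0265], [0, 0, -0.0265]], rot=[[0, 0, 0], [0, 0, 0], [0, 0, 0], [0, 0, 0], [0, 0, 0], [0, 0, 0]])

```text
time: 43.45
ee_pos: [0.3797, 0.2752, 0.0564]
eef_rot: [0.634, 0.774, -0.0, 0.0]
ft_force: [-0.7, 0.3, -0.0]
width: 0.0436
grip_force: 0.0
```

Emit:
arm_command(xyz=[[0.001, -0.004, 0], [0.0015, -0.008, 0], [0.002, -0.012, 0], [0.003, -0.016, 0], [0.004, -0.019, 0], [0.0042, -0.021, 0], [0.0042, -0.021, 0]], rot=[[0, 0, 0], [0, 0, 0], [0, 0, 0], [0, 0, 0], [0, 0, 0], [0, 0, 0], [0, 0, 0]])

```text
time: 44.03
ee_pos: [0.384, 0.2549, 0.0569]
eef_rot: [0.634, 0.774, 0.001, -0.0]
ft_force: [0.5, 4.2, -0.6]
width: 0.0439
grip_force: 2.1
```

Emit:
arm_command(xyz=[[0.0004, -0.002, 0], [0.0006, -0.003, 0], [0.0006, -0.003, 0]], rot=[[0, 0, 0], [0, 0, 0], [0, 0, 0]])

```text
time: 44.28
ee_pos: [0.3842, 0.2539, 0.0571]
eef_rot: [0.633, 0.774, 0.002, -0.001]
ft_force: [-2.7, 12.8, -1.8]
width: 0.0435
grip_force: 6.0
```

Emit:
arm_command(xyz=[[-0.0012, 0.006, 0], [-0.0012, 0.006, 0.03], [-0.0012, 0.006, 0.06], [-0.02, 0.006, 0.09], [-0.02, 0.006, 0.12], [-0.02, 0.006, 0.14], [-0.02, 0.006, 0.14]], rot=[[0, 0, 0], [0, 0, 0], [0, 0, 0], [0, 0, 0], [0, 0, 0], [0, 0, 0], [0, 0, 0]])

```text
time: 44.87
ee_pos: [0.366, 0.2581, 0.2008]
eef_rot: [0.634, 0.773, 0.003, 0.001]
ft_force: [1.0, 1.3, 1.0]
width: 0.0438
grip_force: 0.0
```

Run:
```python
from h import *
W=snap('wrist'); find('switch_well','wrist',W[0]); T=snap('top'); find('mod1','top',T[0])
cv2.imwrite('pics/c11.png',np.hstack([W[1][100:420,240:560,::-1],cv2.resize(T[1][270:330,170:240,::-1],(373,320),interpolation=cv2.INTER_CUBIC)]))
s=r.read_state(); print(s['time'],s['ee_pos'],s['ft_force'])
```

```text
spot wrist switch_well 0.61 [0.4122 0.2644 0.0572]
spot top mod1 0.88 [ 0.46   -0.3046  0.0056]
spot top mod1 0.66 [ 0.5368 -0.263   0.0107]
spot top mod1 0.65 [ 0.4325 -0.3339  0.0408]
spot top mod1 0.64 [ 0.5633 -0.3385  0.0358]
spot top mod1 0.48 [ 0.2709  0.2563 -0.0024]
45.0667 [0.36415721 0.25656528 0.19544342] [-0.03535314  0.39216324 -0.74218358]
```

View pics/c11.png

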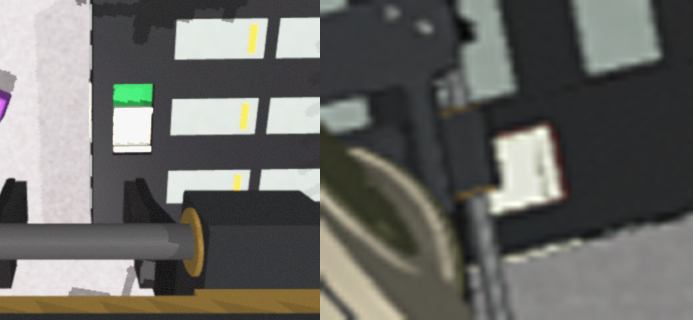

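The switch is ON, with green fully showing at crop (132,95), the pads are all empty, and the arm is clear, so I hand the job in.

```bash
python3 -c "
from bench import r
print(r.close_job())"
```

```text
the job is handed in; nothing more can be done
None
```

I handed the job in at about 45 s; no verdict was returned. In the last pictures all five modules present were in the blue bin, the tray was level, the power switch was back on, and the arm was touching nothing.

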